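# Serve the finger rolls, each on the board of its size

## Task

Take the four finger rolls out of the display rack, lifting each one over the rack's rail, and lay each on the serving board of its size: shortest roll on the shortest board, and so on up to the longest roll on the longest board. Each roll ends flat side down in the middle of its board and lengthwise along it; set them down gently rather than dropping them, and leave the bagel and the round bun where they are.

Things in the scene. Friction and masses are not known exactly. Their poses are not given: they have to be found in the camera images.
- roll_tiny: Finger roll, the shortest of four: golden, pale slashes on top, rounded ends, flat underside, rigid, 60 mm long (its x), 40 wide (y), 40 high, 0.02-0.07 kg. Origin: middle of underside, z up. Starts on the low black display rack beyond the boards, roughly along world x; deck 50 mm above the counter, with a fixed rail all round it, rail top 28 mm above the deck: lift over it.
- roll_short: Finger roll, the second shortest of four: golden, pale slashes on top, rounded ends, flat underside, rigid, 80 mm long (its x), 40 wide (y), 40 high, 0.02-0.07 kg. Origin: middle of underside, z up. Starts on the low black display rack beyond the boards, roughly along world x; deck 50 mm above the counter, with a fixed rail all round it, rail top 28 mm above the deck: lift over it.
- roll_medium: Finger roll, the second longest of four: golden, pale slashes on top, rounded ends, flat underside, rigid, 100 mm long (its x), 40 wide (y), 40 high, 0.02-0.07 kg. Origin: middle of underside, z up. Starts on the low black display rack beyond the boards, roughly along world x; deck 50 mm above the counter, with a fixed rail all round it, rail top 28 mm above the deck: lift over it.
- roll_long: Finger roll, the longest of four: golden, pale slashes on top, rounded ends, flat underside, rigid, 120 mm long (its x), 40 wide (y), 40 high, 0.02-0.07 kg. Origin: middle of underside, z up. Starts on the low black display rack beyond the boards, roughly along world x; deck 50 mm above the counter, with a fixed rail all round it, rail top 28 mm above the deck: lift over it.
- board_tiny: Fixed serving board, dark wood with pale paper liner, the shortest of four: 90 mm long (its x), 66 wide (y), top 12 mm above the counter; takes the 60 mm roll. Origin: middle of its underside. The boards lie in a row between robot and rack, in any order, roughly along world x; two jars up to 60 mm high stand in mid-row.
- board_short: Fixed serving board, dark wood with pale paper liner, the second shortest of four: 110 mm long (its x), 66 wide (y), top 12 mm above the counter; takes the 80 mm roll. Origin: middle of its underside. The boards lie in a row between robot and rack, in any order, roughly along world x; two jars up to 60 mm high stand in mid-row.
- board_medium: Fixed serving board, dark wood with pale paper liner, the second longest of four: 130 mm long (its x), 66 wide (y), top 12 mm above the counter; takes the 100 mm roll. Origin: middle of its underside. The boards lie in a row between robot and rack, in any order, roughly along world x; two jars up to 60 mm high stand in mid-row.
- board_long: Fixed serving board, dark wood with pale paper liner, the longest of four: 150 mm long (its x), 66 wide (y), top 12 mm above the counter; takes the 120 mm roll. Origin: middle of its underside. The boards lie in a row between robot and rack, in any order, roughly along world x; two jars up to 60 mm high stand in mid-row.
- bagel: Small bagel (ring), 60 mm across, 27 mm high, loose on the rack; stays there. Rolls, bagel and bun stand side by side in any order, centres about 92 mm apart along the rack. Origin: centre of its underside.
- bun: Round dark seeded bun, 56 mm across, 35 mm high, loose on the rack among the rolls; stays there. Origin: centre of its underside.
There are look-alikes about, which are no part of the job. What is shaped like the board_long but red is not meant.

How it is judged:
By the outcome, as a careful person would: the job done as asked, in the order asked, and still so for the second after the job is handed in, with the robot touching nothing.
It also fails if it takes over 96 s, if anything falls off the work surface, if the arm or the gripper's body presses on something with over 40 N, if the wrist force passes 120 N, or if a joint passes its speed limit or range.

## Robot

A 6-joint arm with a two-finger parallel gripper is mounted at the origin on the work surface. World frame = base frame: x ahead of the robot, y to its left, z up, the work surface at z = 0. Lengths are in m, angles in rad, forces in N, time in s.
With the tool pointing down it reaches from about 0.35 to 0.8 m from the base axis. Payload 7.3 kg.
Tool frame: the origin (TCP) lies between the finger pads; the fingertips stand 14 mm ahead of it and the grasp point (between the pads) lies 5 mm behind it; y points along the fingers, z is the direction in which the jaws open and shut, and the axes are right-handed (so a half turn about y gives the same grasp; the last joint's range is limited). The gripper opens to 85 mm and grips with 20 to 120 N. Pads are 22 mm wide; open, the fingers measure 114 mm over their backs; the gripper's body (76 mm by 85 mm) begins 54 mm behind the grasp point. The pads swing forward as they close: fully open they stand 13 mm farther back than shut.
Start: joints at [-1.477, 0.342, 1.524, -0, 1.275, -0.146], TCP at [0.125, -0.51, 0.245] pointing down, gripper open.
Joint ranges: [-2.53, 2.53], [-0.77, 2.02], [0.04, 2.7], [-1, 4.14], [0.28, 2.66], [-3.11, 3.11]. Speed limits (rad/s): [2.57, 2.57, 3.14, 3.14, 3.14, 3.14].

## Interface

Orientations are given as a unit quaternion [x, y, z, w].
In Python, from workcell import bot gives the robot as it stands.
- The arm moves only by the tool servo_tool, never from a script. Its argument "motion" is a list of rows, each a list of 4 numbers: the shift along the tool's x, y, z in mm, then the turn about the tool's y in rad. A call has 1 to 8 rows; each row shifts and turns the pose as measured when the row begins, along the tool's axes as they then stand; what a row does not reach is not made up. A row lasts 1/8 s, in which the tool goes at most 62.5 mm and 10.7 degrees, less where a joint would pass 70% of its speed; a pose out of reach is approached as far as the arm can. A call is refused whole if a number of a shift passes 62.5 or a number of a turn 0.188, either way. A call with a gripper value outside its range is refused whole. "hand" is the finger opening in mm, from 0 to 85.4, set as the call begins (left out, the last holds). The fingers move at their own pace and stop on an object; "force" is the grip in N (left out, the last holds). Time passes only in rows, so rows that do not move let the fingers close. It gives the time, the measured TCP pose, the force and the opening at its end, in the units of the state.
- bot.observe(): the state, without advancing time (a new reading comes with each control period).
- bot.grab_frame(name): name is "scene" or "top" or "wrist"; returns the picture (400x640x3 uint8, red, green, blue); there is no depth.
- bot.camera_params(name): a dict with "fov_y" (degrees; the focal length in pixels is half the picture's height over the tangent of half this angle, whatever the lens; pixels are square), "cx", "cy" (the principal point, pixels), "world_to_cam" (4x4, takes a point from world to camera coordinates); the wrist camera has in their place "T_tool_cam" (4x4, takes a point from camera to tool coordinates, whose origin is the TCP and whose axes are the tool frame's). Camera axes: x right, y down, z forward; pixel columns grow to the right and rows downward; lengths in m; the calibration is good to about 2 mm. A picture is of the moment at which its call begins: read the wrist's pose just before it. camera_params takes no time and is no camera call.
- bot.job_done(): hands the job in, once; it reports no verdict.
Trained networks look in the newest picture that a camera, given by its name, has taken for a name from the list of things; names that differ only in an ending like _2 or _b are one class to them, and where a whole thing is asked for, a point or a joint stands for the part that bears it (a point fixed in the world has none). Each returns a list of dicts, best first, with "p" (0 to 1); they miss things now and then, are a little off and sometimes report something else, mostly with a low value. They report only what shows in the picture. A call takes as long as a camera call. They do not tell look-alikes from the thing itself.
- bot.recognise(camera, label): "centre" ([column, row] in pixels, amid what is visible of it).
The state is a dict: "t": time; "joints": joint angles; "qd": joint speeds; "joint_torque": joint torques, N m; "ee_pos": TCP position; "tcp_rot": TCP orientation; "contact_force": force on the tool from outside, world axes, zero at the start; "moment": the same for the moment, N m; "opening": opening from 0.0 (shut) to 1.0 (fully open).
Only numpy, scipy, OpenCV 4.12 (cv2) and the standard library are available. Lean on these libraries where they do the work, as an engineer would, in place of code of your own. Each camera call takes 0.05 s, during which the arm holds its last target. There are 200 camera calls.

## Working session

There is one attempt and no reset: what is moved stays moved. The work goes in short steps, Python scripts to look and compute and a tool call to move; the robot and the scene stay as the last step left them, time stands still between calls to the robot, and variables do not carry over. Pictures are saved under pics/ and viewed, about 12 in all and at most 16, crops included, and the job is handed in when it is done.

Besides the shell and the picture viewer there is one more tool, called after ">>>" as a command line: name --pt "numbers of a row" for each row, then --argument value for the rest. servo_tool: Moves the arm, as the interface text tells. Its arguments: {"type":"object","properties":{"motion":{"type":"array","items":{"type":"array","items":{"type":"number"}}},"hand":{"type":"number"},"force":{"type":"number"}},"required":["motion"]}

```bash
ls; mkdir -p pics
python3 - <<'E'
from workcell import bot
import cv2,numpy as np
s=bot.observe(); print({k:np.round(v,3).tolist() for k,v in s.items()})
for c in("scene","top"):
    im=bot.grab_frame(c); cv2.imwrite(f"pics/{c}0.png",im[:,:,::-1])
for c in("scene","top","wrist"):
    print(c,{k:np.round(v,4).tolist() for k,v in bot.camera_params(c).items()})
E
```

```text
pics
{'t': 0.0, 'joints': [-1.477, 0.343, 1.525, -0.0, 1.275, -0.146], 'qd': [0.001, -0.001, 0.004, -0.0, 0.0, -0.001], 'joint_torque': [-0.0, -43.367, -24.601, -0.0, 0.008, -0.0], 'ee_pos': [0.125, -0.51, 0.245], 'tcp_rot': [-0.085, 0.703, -0.701, 0.085], 'contact_force': [0.017, -0.106, 0.869], 'moment': [-0.022, 0.044, 0.004], 'opening': 1.001}
scene {'fov_y': 43.1148, 'cx': 316.4639, 'cy': 202.7873, 'world_to_cam': [[0.8626, 0.5059, 0.0002, -0.4498], [0.3906, -0.6658, -0.6357, -0.0901], [-0.3215, 0.5484, -0.7719, 1.6141], [0.0, 0.0, 0.0, 1.0]]}
top {'fov_y': 50.8568, 'cx': 319.7095, 'cy': 191.8201, 'world_to_cam': [[-0.017, -0.9998, 0.0035, 0.0999], [-0.9951, 0.0166, -0.0973, 0.4436], [0.0972, -0.0051, -0.9953, 1.2084], [0.0, 0.0, 0.0, 1.0]]}
wrist {'fov_y': 70.0231, 'cx': 316.423, 'cy': 198.8098, 'T_tool_cam': [[0.0003, 0.9599, 0.2803, -0.071], [0.0011, -0.2803, 0.9599, -0.127], [1.0, 0.0, -0.0011, 0.0002], [0.0, 0.0, 0.0, 1.0]]}
```

View pics/scene0.png

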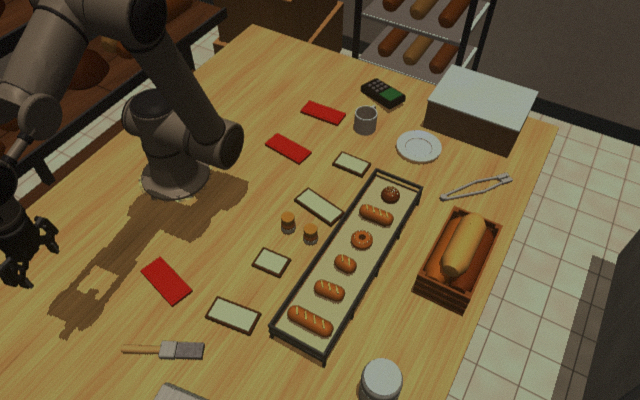

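View pics/top0.png

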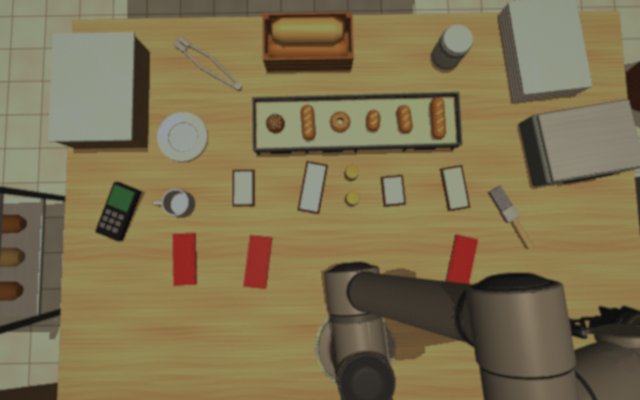

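Top view:
- Rolls at (308,122) medium, (373,120) tiny, (404,119) short and (438,118) long. The bun is at (275,123) and the bagel at (340,121).
- Boards at (243,188) short?, (313,187) long?, (393,190) tiny? and (455,187) medium?.
- Look-alikes are the three red boards at (184,259), (258,262) and (462,260), plus the loaf in the basket at (307,30). I'm excluding all of these.
- Jars at (352,173) and (352,198).

Next I'll measure from both views.

```bash
cat > h.py <<'E'
import cv2,numpy as np
from workcell import bot
from scipy.spatial.transform import Rotation as R
def cam(name,pose=None):
    p=bot.camera_params(name); f=200/np.tan(np.radians(p["fov_y"]/2))
    K=np.array([[f,0,p["cx"]],[0,f,p["cy"]],[0,0,1]])
    if name=="wrist":
        T=np.eye(4);T[:3,:3]=R.from_quat(pose["tcp_rot"]).as_matrix();T[:3,3]=pose["ee_pos"]
        W=np.linalg.inv(T@np.array(p["T_tool_cam"]))
    else: W=np.array(p["world_to_cam"])
    return K@W[:3]
def tri(P1,a,P2,b):
    X=cv2.triangulatePoints(P1,P2,np.array(a,float).reshape(2,1),np.array(b,float).reshape(2,1)); return (X[:3]/X[3]).ravel()
def onz(P,uv,z):
    H=P[:,[0,1,3]].copy(); H[:,2]+=P[:,2]*z
    uv=np.atleast_2d(np.array(uv,float)); X=np.linalg.solve(H,np.c_[uv,np.ones(len(uv))].T); return (X[:2]/X[2]).T
def proj(P,X):
    q=np.c_[np.atleast_2d(X),np.ones(len(np.atleast_2d(X)))]@P.T; return q[:,:2]/q[:,2:]
def blob(mask,seed,r=12):
    n,l,st,c=cv2.connectedComponentsWithStats(mask.astype(np.uint8))
    best=None
    for i in range(1,n):
        if st[i,4]<40: continue
        d=np.hypot(*(c[i]-seed))
        if d<r and (best is None or d<best[0]): best=(d,i)
    if best is None: return None
    return (l==best[1])
def rect(P,m,z):
    cs,_=cv2.findContours(m.astype(np.uint8),cv2.RETR_EXTERNAL,cv2.CHAIN_APPROX_NONE)
    c=max(cs,key=len)[:,0]; w=onz(P,c,z)
    (cx,cy),(a,b),ang=cv2.minAreaRect((w*1000).astype(np.float32))
    if a<b: a,b,ang=b,a,ang+90
    ang=(ang+90)%180-90
    return np.round([cx/1000,cy/1000,a,b,ang],3)
E
python3 - <<'E'
from h import *
T=cv2.imread("pics/top0.png");S=cv2.imread("pics/scene0.png")
PT,PS=cam("top"),cam("scene")
seeds={"rm":((308,122),(376,214)),"rt":((373,120),(345,264)),"rs":((404,119),(329,290)),"rl":((438,118),(310,320)),"bun":((275,123),(391,195)),
"bA":((243,188),(351,163)),"bB":((313,187),(320,206)),"bC":((393,190),(272,262)),"bD":((455,187),(233,315))}
def masks(I):
    h=cv2.cvtColor(I,cv2.COLOR_BGR2HSV).astype(int)
    pale=(h[...,1]<80)&(h[...,2]>110)
    gold=(h[...,1]>105)
    return pale,gold
for I in(T,S): print([cv2.cvtColor(I,cv2.COLOR_BGR2HSV)[y,x].tolist() for (x,y) in ([(308,125),(325,130),(243,190),(270,185)] if I is T else [(376,214),(350,220),(320,206),(300,250)])])
mt,ms=masks(T),masks(S)
for k,(a,b) in seeds.items():
    i=0 if k[0]=="b" and k!="bun" else 1
    A=blob(mt[i],a);B=blob(ms[i],b)
    if A is None or B is None: print(k,A is None,B is None);continue
    ca=np.argwhere(A).mean(0)[::-1];cb=np.argwhere(B).mean(0)[::-1]
    print(k,ca.round(1),cb.round(1),"tri",tri(PT,ca,PS,cb).round(3),"top",rect(PT,A,.012 if i==0 else .07),"sc",rect(PS,B,.012 if i==0 else .07))
E
```

```text
[[19, 136, 143], [36, 58, 155], [42, 30, 155], [22, 115, 148]]
[[13, 191, 151], [27, 87, 152], [35, 68, 166], [21, 132, 155]]
rm [307.6 122. ] [375.5 215.5] tri [0.642 0.124 0.067] top [  0.641   0.124 100.09   35.969   3.266] sc [  0.641   0.121 102.602  59.94    2.946]
rt [372.8 120.2] [344.7 264.4] tri [ 0.644 -0.063  0.067] top [ 0.644 -0.062 58.631 37.155 -1.762] sc [ 0.644 -0.065 64.063 52.342 -0.988]
rs [404.1 118.7] [328.8 290.9] tri [ 0.647 -0.153  0.068] top [ 0.647 -0.152 79.825 39.312  5.795] sc [ 0.647 -0.154 81.101 52.221  5.558]
rl False True
bun [274.9 123.3] [389.9 194.7] tri [0.642 0.218 0.061] top [ 0.638  0.217 49.584 45.648 -0.491] sc [  0.644   0.212  66.48   52.281 -64.24 ]
bA [242.5 187.2] [351.6 162.6] tri [0.464 0.32  0.012] top [ 4.6400e-01  3.2000e-01  9.5349e+01  5.0233e+01 -6.7000e-02] sc [ 0.464  0.32  94.798 50.016 -0.231]
bB [312.2 186.9] [319.  205.2] tri [0.462 0.115 0.011] top [ 4.61000e-01  1.14000e-01  1.37465e+02  5.31290e+01 -1.14830e+01] sc [ 4.62000e-01  1.15000e-01  1.35178e+02  5.10680e+01 -1.14360e+01]
bC [393.3 190.1] [270.9 260.9] tri [ 0.448 -0.124  0.012] top [ 0.448 -0.125 77.682 53.736  3.862] sc [ 0.448 -0.123 75.536 51.771  4.304]
bD [455.3 187.5] [232.6 314.2] tri [ 0.453 -0.308  0.012] top [  0.452  -0.308 117.08   53.092   8.425] sc [  0.453  -0.307 115.565  52.8     8.12 ]
```

Boards by liner length: A is short, B long, C tiny and D medium. The heights agree with the text (roll tops about 0.067 as blob centroids, boards 0.012). I'll work shortest to longest. First I need the long roll and a move helper.

```bash
cat >> h.py <<'E'
def plan(x,y,z,deg=None):
    s=bot.observe(); M=R.from_quat(s["tcp_rot"]).as_matrix()
    yaw=np.degrees(np.arctan2(-M[1,0],-M[0,0]))
    d=0 if deg is None else deg-yaw; t=-np.radians((d+90)%180-90)
    M2=M@R.from_rotvec([0,t,0]).as_matrix()
    dl=(np.array([x,y,z])-s["ee_pos"])*1000
    print("t %.2f pos %s yaw %.1f open %.3f F %s tilt %s"%(s["t"],np.round(s["ee_pos"],4),yaw,s["opening"],np.round(s["contact_force"],1),np.round(M[:,1],3)))
    print("  turn %.3f then shift(after turn) %s | len %.0f"%(t,np.round(M2.T@dl,1),np.linalg.norm(dl)))
E
python3 - <<'E'
from h import *
T=cv2.imread("pics/top0.png");S=cv2.imread("pics/scene0.png")
PT,PS=cam("top"),cam("scene")
sel=lambda I:(cv2.cvtColor(I,cv2.COLOR_BGR2HSV)[...,1]>105)
sel2=lambda I:(cv2.cvtColor(I,cv2.COLOR_BGR2HSV)[...,1]>125)
for f in(sel,sel2):
    mt,ms=f(T).astype(np.uint8),f(S).astype(np.uint8)
    # black rail saturates: keep bright pixels
    mt&=(T.max(2)>60);ms&=(S.max(2)>75)
    A=blob(mt,(438,118));B=blob(ms,(310,320),20)
    if A is not None: print("top",rect(PT,A,.07))
    if B is not None: print("sc",rect(PS,B,.07))
    if A is not None and B is not None: print(tri(PT,np.argwhere(A).mean(0)[::-1],PS,np.argwhere(B).mean(0)[::-1]).round(3))
plan(.644,-.063,.2,-1.5)
E
```

```text
top [  0.65   -0.248 123.037  41.792   1.104]
sc [ 6.41000e-01 -2.10000e-02  5.58182e+02  1.29959e+02 -8.90280e+01]
[ 0.643 -0.232  0.113]
top [  0.65   -0.248 122.752  38.245   0.878]
sc [  0.647  -0.245 120.349  43.177  -3.315]
[ 0.648 -0.247  0.073]
t 0.10 pos [ 0.1247 -0.5096  0.2447] yaw 13.7 open 0.998 F [ 0.1  0.6 -0.1] tilt [-0.     0.001 -1.   ]
  turn 0.266 then shift(after turn) [-507.5   45.2 -460. ] | len 686
```

>>> servo_tool --pt "0 0 0 0.133" --pt "0 0 0 0.133" --pt "-42 2 -38 0" --pt "-42 2 -38 0" --pt "-42 2 -38 0" --pt "-42 2 -38 0" --pt "-42 2 -38 0" --pt "-42 2 -38 0" --hand 85 --force 25

```text
t: 1.1
ee_pos: [0.3891, -0.2863, 0.2301]
tcp_rot: [0.015, 0.709, -0.705, -0.016]
contact_force: [0.8, -0.0, -0.5]
opening: 0.996
```

>>> servo_tool --pt "-42 2 -38 0" --pt "-42 2 -38 0" --pt "-42 2 -38 0" --pt "-42 2 -38 0" --pt "-42 2 -38 0"

```text
t: 1.72
ee_pos: [0.6131, -0.0981, 0.2188]
tcp_rot: [0.014, 0.709, -0.705, -0.017]
contact_force: [0.8, -1.2, 0.4]
opening: 0.998
```

```bash
python3 -c "
from h import *
plan(.644,-.063,.2,-1.5)"
```

```text
t 1.73 pos [ 0.6131 -0.0981  0.2188] yaw -2.5 open 0.998 F [ 0.8 -1.2  0.4] tilt [-0.004  0.006 -1.   ]
  turn -0.018 then shift(after turn) [-30.1  18.9 -35.8] | len 50
```

>>> servo_tool --pt "-30 0 -36 0" --pt "0 0 0 0" --hand 65

```text
t: 1.98
ee_pos: [0.647, -0.0587, 0.2165]
tcp_rot: [0.012, 0.709, -0.705, -0.016]
contact_force: [-0.0, -0.5, -0.1]
opening: 0.763
```

Run:
```python
from h import *
plan(.644,-.063,.066,-1.5)
s=bot.observe(); P=cam("wrist",s); im=bot.grab_frame("wrist")[:,:,::-1]; cv2.imwrite("pics/w1.png",im)
h=cv2.cvtColor(im,cv2.COLOR_BGR2HSV)
for n,X in dict(rt=(.644,-.063,.07),rs=(.647,-.153,.07),bag=(.645,.03,.065)).items():
    uv=proj(P,X)[0]; print(n,uv.round())
    m=blob((h[...,1]>115)&(h[...,2]>75),uv,40)
    if m is not None:
        c=np.argwhere(m).mean(0)[::-1];print(c.round(),rect(P,m,.07))
```

```text
t 1.98 pos [ 0.647  -0.0587  0.2165] yaw -2.2 open 0.763 F [-0.  -0.5 -0.1] tilt [-0.006  0.007 -1.   ]
  turn -0.013 then shift(after turn) [  1.9 150.5   5.3] | len 151
rt [322. 192.]
[291. 206.] [ 6.28000e-01 -3.10000e-02  1.80957e+02  9.34730e+01  8.97730e+01]
rs [413. 186.]
[411. 185.] [ 0.645 -0.15  82.78  45.58   5.454]
bag [230. 193.]
```

View pics/w1.png

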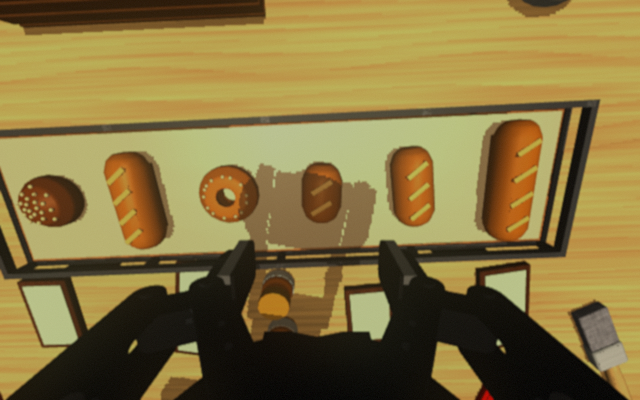

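Close view: bun (50,200), medium roll (136,200), bagel (229,193), tiny roll (322,192), short roll (413,186), long roll (513,180). The tiny roll sits exactly on its predicted pixel, so I'll descend.

>>> servo_tool --pt "2 35 5 -0.013" --pt "0 40 0 0" --pt "0 40 0 0" --pt "0 25 0 0" --pt "0 0 0 0"

```text
t: 2.65
ee_pos: [0.6391, -0.0702, 0.0733]
tcp_rot: [0.008, 0.709, -0.705, -0.015]
contact_force: [0.5, 0.2, 0.3]
opening: 0.762
```

```bash
python3 -c "
from h import *
plan(.644,-.063,.066,-1.5)"
```

```text
t 2.65 pos [ 0.6391 -0.0702  0.0733] yaw -1.9 open 0.762 F [0.5 0.2 0.3] tilt [-0.009  0.005 -1.   ]
  turn -0.006 then shift(after turn) [-4.8  7.3 -7.3] | len 11
```

>>> servo_tool --pt "-5 0 -7 0" --pt "0 7 0 0" --pt "0 0 0 0"

```text
t: 3.02
ee_pos: [0.6459, -0.0643, 0.0696]
tcp_rot: [0.011, 0.708, -0.706, -0.013]
contact_force: [-0.2, 0.3, -1.1]
opening: 0.762
```

```bash
python3 -c "
from h import *
plan(.644,-.063,.066,-1.5)"
```

```text
t 3.02 pos [ 0.6459 -0.0643  0.0696] yaw -1.9 open 0.762 F [-0.2  0.3 -1.1] tilt [-0.004  0.004 -1.   ]
  turn -0.008 then shift(after turn) [ 1.9  3.6 -1.2] | len 4
```

>>> servo_tool --pt "2 4 0 0" --pt "0 0 0 0" --pt "0 0 0 0" --pt "0 0 0 0" --pt "0 0 0 0" --hand 20 --force 30

```text
t: 3.65
ee_pos: [0.6441, -0.0642, 0.0664]
tcp_rot: [0.011, 0.708, -0.706, -0.013]
contact_force: [0.6, -0.1, 0.3]
opening: 0.461
```

>>> servo_tool --pt "0 0 0 0" --pt "0 -15 0 0" --pt "0 -30 0 0" --pt "0 -40 0 0" --pt "0 -20 0 0" --pt "0 0 0 0"

```text
t: 4.4
ee_pos: [0.6449, -0.0647, 0.1786]
tcp_rot: [0.012, 0.708, -0.706, -0.012]
contact_force: [-0.0, 0.2, -0.3]
opening: 0.455
```

Run:
```python
from h import *
plan(.448,-.124,.16,4)
im=bot.grab_frame("wrist")[:,:,::-1]; cv2.imwrite("pics/w2.png",im)
```

```text
t 4.40 pos [ 0.6449 -0.0647  0.1786] yaw -1.9 open 0.455 F [-0.   0.2 -0.3] tilt [ 0.001  0.003 -1.   ]
  turn -0.103 then shift(after turn) [200.6  18.3  45.5] | len 206
```

View pics/w2.png

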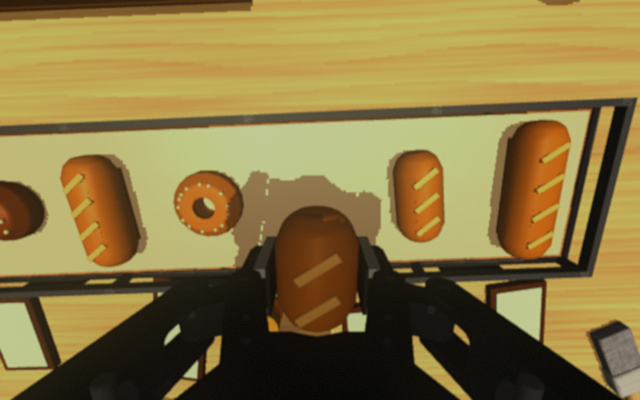

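The tiny roll is held level in the jaws at (317,270), and the other items haven't moved. Next is board C.

>>> servo_tool --pt "0 0 0 -0.103" --pt "50 0 11 0" --pt "50 0 11 0" --pt "50 0 11 0" --pt "50 0 11 0" --pt "0 20 0 0" --pt "0 0 0 0"

```text
t: 5.32
ee_pos: [0.438, -0.1228, 0.1504]
tcp_rot: [-0.03, 0.709, -0.704, 0.022]
contact_force: [0.2, -0.8, 0.3]
opening: 0.459
```

```bash
python3 -c "
from h import *
plan(.448,-.124,.06,4)"
```

```text
t 5.33 pos [ 0.438  -0.1228  0.1504] yaw 4.2 open 0.459 F [ 0.2 -0.8  0.3] tilt [-0.013  0.007 -1.   ]
  turn 0.004 then shift(after turn) [-11.   90.2   2.6] | len 91
```

>>> servo_tool --pt "-10 30 2 0" --pt "0 40 0 0" --pt "0 20 0 0" --pt "0 0 0 0"

```text
t: 5.82
ee_pos: [0.4498, -0.1235, 0.0587]
tcp_rot: [-0.03, 0.709, -0.704, 0.023]
contact_force: [0.5, -0.9, -0.1]
opening: 0.458
```

```bash
python3 -c "
from h import *
plan(.448,-.124,.03,4)"
```

```text
t 5.83 pos [ 0.4498 -0.1235  0.0587] yaw 4.3 open 0.458 F [ 0.5 -0.9 -0.1] tilt [-0.011  0.006 -1.   ]
  turn 0.005 then shift(after turn) [ 1.6 28.7  0.6] | len 29
```

>>> servo_tool --pt "1 10 0 0" --pt "0 10 0 0" --pt "0 6 0 0" --pt "0 2 0 0" --pt "0 0 0 0"

```text
t: 6.45
ee_pos: [0.4503, -0.1239, 0.031]
tcp_rot: [-0.029, 0.708, -0.705, 0.024]
contact_force: [0.5, 0.1, -0.2]
opening: 0.459
```

```bash
python3 -c "
from h import *
plan(.448,-.124,.029,4)"
```

```text
t 6.45 pos [ 0.4503 -0.1239  0.031 ] yaw 4.3 open 0.459 F [ 0.5  0.1 -0.2] tilt [-0.007  0.004 -1.   ]
  turn 0.006 then shift(after turn) [ 2.3  2.  -0.1] | len 3
```

>>> servo_tool --pt "2 1 0 0" --pt "0 1 0 0" --pt "0 0 0 0"

```text
t: 6.82
ee_pos: [0.4485, -0.1242, 0.0294]
tcp_rot: [-0.029, 0.708, -0.705, 0.025]
contact_force: [-0.3, 0.4, -0.5]
opening: 0.459
```

>>> servo_tool --pt "0 1 0 0" --pt "0 0 0 0"

```text
t: 7.08
ee_pos: [0.4485, -0.1242, 0.0285]
tcp_rot: [-0.029, 0.708, -0.705, 0.025]
contact_force: [-0.8, -0.7, 0.6]
opening: 0.457
```

>>> servo_tool --pt "0 1 0 0" --pt "0 0 0 0"

```text
t: 7.32
ee_pos: [0.4487, -0.1243, 0.0278]
tcp_rot: [-0.029, 0.708, -0.705, 0.025]
contact_force: [-0.9, 1.4, 1.4]
opening: 0.459
```

>>> servo_tool --pt "0 0 0 0" --pt "0 0 0 0" --pt "0 0 0 0" --pt "0 -30 0 0" --pt "0 -40 0 0" --pt "0 -50 0 0" --pt "0 -30 0 0" --pt "0 0 0 0" --hand 65

```text
t: 8.32
ee_pos: [0.4492, -0.1247, 0.1813]
tcp_rot: [-0.029, 0.708, -0.705, 0.024]
contact_force: [0.2, 0.1, -0.6]
opening: 0.758
```

Run:
```python
from h import *
plan(.647,-.152,.16,5.6)
im=bot.grab_frame("wrist")[:,:,::-1]; cv2.imwrite("pics/w3.png",im)
```

```text
t 8.32 pos [ 0.4492 -0.1247  0.1813] yaw 4.3 open 0.758 F [ 0.2  0.1 -0.6] tilt [-0.008  0.005 -1.   ]
  turn -0.022 then shift(after turn) [-194.4   19.7   46.6] | len 201
```

View pics/w3.png

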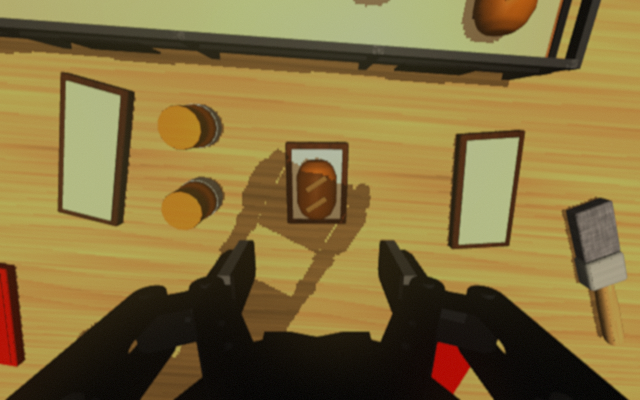

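The tiny roll rests in the middle of its board: roll at (317,188), board at (317,183), and the offset fits the parallax of the roll's height. Next is the short roll.

>>> servo_tool --pt "0 0 0 -0.022" --pt "-49 0 12 0" --pt "-49 0 12 0" --pt "-49 0 12 0" --pt "-47 0 11 0" --pt "0 20 0 0" --pt "0 0 0 0"

```text
t: 9.25
ee_pos: [0.6464, -0.1504, 0.1419]
tcp_rot: [-0.047, 0.711, -0.701, 0.026]
contact_force: [-0.6, 0.4, -0.9]
opening: 0.758
```

Run:
```python
from h import *
plan(.647,-.153,.1,5.6)
s=bot.observe(); P=cam("wrist",s); im=bot.grab_frame("wrist")[:,:,::-1]; cv2.imwrite("pics/w4.png",im)
h=cv2.cvtColor(im,cv2.COLOR_BGR2HSV)
for n,X in dict(rs=(.647,-.153,.07),rl=(.649,-.247,.07)).items():
    uv=proj(P,X)[0]; print(n,uv.round())
    for t in(115,140,160):
        m=blob((h[...,1]>t)&(h[...,2]>50),uv,50)
        if m is not None: print(t,np.argwhere(m).mean(0)[::-1].round(),rect(P,m,.07))
```

```text
t 9.25 pos [ 0.6464 -0.1504  0.1419] yaw 5.9 open 0.758 F [-0.6  0.4 -0.9] tilt [-0.03   0.013 -0.999]
  turn 0.006 then shift(after turn) [-1.6 41.9  3.3] | len 42
rs [322. 213.]
115 [295. 222.] [ 6.37000e-01 -5.60000e-02  3.04351e+02  1.04374e+02 -8.94040e+01]
140 [320. 212.] [ 0.644 -0.152 84.443 39.968  6.586]
160 [320. 212.] [ 0.644 -0.152 82.997 38.933  7.611]
rl [448. 223.]
115 [450. 211.] [  0.648  -0.245 117.305  51.361   1.172]
140 [453. 213.] [  0.648  -0.248 116.938  44.742   1.104]
160 [453. 214.] [  0.648  -0.248 116.555  43.902   0.899]
```

>>> servo_tool --pt "0 0 3 0" --pt "0 35 0 0" --pt "0 30 0 0" --pt "0 8 0 0" --pt "0 0 0 0"

```text
t: 9.93
ee_pos: [0.6463, -0.1546, 0.0742]
tcp_rot: [-0.043, 0.71, -0.702, 0.029]
contact_force: [0.5, -0.3, 1.2]
opening: 0.762
```

```bash
python3 -c "
from h import *
plan(.646,-.1525,.066,5.8)"
```

```text
t 9.93 pos [ 0.6463 -0.1546  0.0742] yaw 5.9 open 0.762 F [ 0.5 -0.3  1.2] tilt [-0.02  0.01 -1.  ]
  turn 0.002 then shift(after turn) [-0.1  8.2 -2. ] | len 8
```

>>> servo_tool --pt "0 4 -2 0" --pt "0 4 0 0" --pt "0 0 0 0" --pt "0 0 0 0" --pt "0 0 0 0" --pt "0 0 0 0"

```text
t: 10.68
ee_pos: [0.6477, -0.1531, 0.0697]
tcp_rot: [-0.041, 0.709, -0.703, 0.031]
contact_force: [-0.4, 0.1, -0.6]
opening: 0.76
```

>>> servo_tool --pt "0 0 0 0" --pt "0 0 0 0" --pt "0 0 0 0" --pt "0 0 0 0" --pt "0 0 0 0" --pt "0 0 0 0" --hand 20

```text
t: 11.42
ee_pos: [0.6478, -0.1531, 0.07]
tcp_rot: [-0.041, 0.709, -0.703, 0.032]
contact_force: [-0.0, -0.5, 0.7]
opening: 0.459
```

```bash
python3 -c "
from h import *
plan(.646,-.1525,.19,5.8)"
```

```text
t 11.43 pos [ 0.6478 -0.1531  0.07  ] yaw 5.9 open 0.459 F [-0.  -0.5  0.7] tilt [-0.014  0.007 -1.   ]
  turn 0.002 then shift(after turn) [   3.3 -120.    -1.9] | len 120
```

>>> servo_tool --pt "0 -15 0 0" --pt "0 -30 0 0" --pt "0 -40 0 0" --pt "0 -30 0 0" --pt "0 0 0 0.103" --pt "20 0 -52 0" --pt "20 0 -52 0" --pt "20 0 -52 0"

```text
t: 12.42
ee_pos: [0.5906, 0.0017, 0.1975]
tcp_rot: [0.001, 0.709, -0.705, -0.006]
contact_force: [0.5, 0.9, 0.5]
opening: 0.456
```

>>> servo_tool --pt "20 0 -52 0" --pt "20 0 -52 0" --pt "20 0 -52 0" --pt "20 0 -52 0" --pt "20 0 -52 0" --pt "0 0 0 0"

```text
t: 13.18
ee_pos: [0.4888, 0.2741, 0.2071]
tcp_rot: [0.003, 0.71, -0.704, -0.001]
contact_force: [0.4, -0.7, 0.1]
opening: 0.459
```

```bash
python3 -c "
from h import *
plan(.464,.320,.08,0)"
```

```text
t 13.18 pos [0.4888 0.2741 0.2071] yaw -0.3 open 0.459 F [ 0.4 -0.7  0.1] tilt [ 0.003  0.008 -1.   ]
  turn -0.006 then shift(after turn) [ 25.3 127.3 -44.8] | len 137
```

>>> servo_tool --pt "25 0 -46 0" --pt "0 30 0 0" --pt "0 40 0 0" --pt "0 40 0 0" --pt "0 15 0 0" --pt "0 0 0 0" --pt "0 0 0 0"

```text
t: 14.05
ee_pos: [0.4707, 0.3205, 0.0872]
tcp_rot: [0.009, 0.711, -0.703, 0.003]
contact_force: [-0.3, 0.2, 1.2]
opening: 0.458
```

```bash
python3 -c "
from h import *
plan(.463,.320,.032,0)"
```

```text
t 14.05 pos [0.4707 0.3205 0.0872] yaw -0.5 open 0.458 F [-0.3  0.2  1.2] tilt [ 0.016  0.012 -1.   ]
  turn -0.008 then shift(after turn) [ 8.6 55.   1.2] | len 56
```

>>> servo_tool --pt "6 15 0 -0.008" --pt "0 20 0 0" --pt "0 10 0 0" --pt "0 5 0 0" --pt "0 0 0 0" --pt "0 0 0 0"

```text
t: 14.8
ee_pos: [0.4707, 0.3232, 0.0436]
tcp_rot: [0.01, 0.713, -0.701, 0.01]
contact_force: [-0.5, 0.3, -0.0]
opening: 0.459
```

```bash
python3 -c "
from h import *
plan(.465,.320,.032,0)"
```

```text
t 14.80 pos [0.4707 0.3232 0.0436] yaw -0.0 open 0.459 F [-0.5  0.3 -0. ] tilt [ 0.029  0.018 -0.999]
  turn -0.001 then shift(after turn) [ 6.  11.4  3.4] | len 13
```

>>> servo_tool --pt "6 4 3 0" --pt "0 3 0 0" --pt "0 0 0 0" --pt "0 0 0 0"

```text
t: 15.3
ee_pos: [0.4646, 0.3201, 0.0366]
tcp_rot: [0.011, 0.714, -0.7, 0.01]
contact_force: [-0.1, -0.1, -0.2]
opening: 0.458
```

```bash
python3 -c "
from h import *
plan(.465,.320,.032,0)"
```

```text
t 15.30 pos [0.4646 0.3201 0.0366] yaw -0.0 open 0.458 F [-0.1 -0.1 -0.2] tilt [ 0.03   0.019 -0.999]
  turn -0.001 then shift(after turn) [-0.3  4.6  0.2] | len 5
```

>>> servo_tool --pt "0 2 0 0" --pt "0 1 0 0" --pt "0 0 0 0"

```text
t: 15.68
ee_pos: [0.4649, 0.3203, 0.0334]
tcp_rot: [0.011, 0.714, -0.7, 0.01]
contact_force: [-0.3, 0.1, -0.7]
opening: 0.453
```

>>> servo_tool --pt "0 1 0 0" --pt "0 1 0 0" --pt "0 0 0 0"

```text
t: 16.05
ee_pos: [0.4653, 0.3204, 0.0326]
tcp_rot: [0.011, 0.714, -0.7, 0.011]
contact_force: [-1.5, -0.0, 2.7]
opening: 0.458
```

>>> servo_tool --pt "0 1 0 0" --pt "0 0 0 0"

```text
t: 16.3
ee_pos: [0.4653, 0.3204, 0.0325]
tcp_rot: [0.011, 0.714, -0.7, 0.011]
contact_force: [-2.3, -0.6, 4.4]
opening: 0.455
```

>>> servo_tool --pt "0 0 0 0" --pt "0 0 0 0" --pt "0 0 0 0" --pt "0 0 0 0" --pt "0 -30 0 0" --pt "0 -40 0 0" --pt "0 -50 0 0" --pt "0 -40 0 0" --hand 60

```text
t: 17.3
ee_pos: [0.4587, 0.3164, 0.1922]
tcp_rot: [0.008, 0.712, -0.702, 0.008]
contact_force: [0.9, -0.3, 0.2]
opening: 0.707
```

Run:
```python
from h import *
plan(.641,.1235,.19,3.2)
im=bot.grab_frame("wrist")[:,:,::-1]; cv2.imwrite("pics/w5.png",im)
```

```text
t 17.30 pos [0.4587 0.3164 0.1922] yaw -0.0 open 0.707 F [ 0.9 -0.3  0.2] tilt [ 0.023  0.015 -1.   ]
  turn -0.057 then shift(after turn) [-171.2    3.6  202.8] | len 265
```

View pics/w5.png

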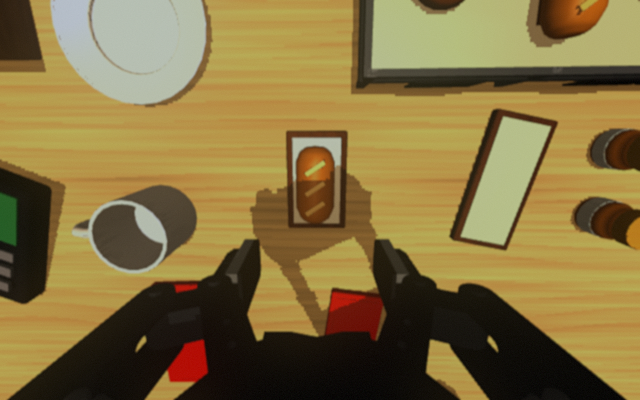

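The short roll lies centred on its board: roll at (316,186), board at (317,180). Next is the medium roll.

>>> servo_tool --pt "0 0 0 -0.057" --pt "-42 0 50 0" --pt "-43 0 50 0" --pt "-43 0 50 0" --pt "-43 0 52 0" --pt "0 0 0 0" --pt "0 0 0 0"

```text
t: 18.23
ee_pos: [0.638, 0.1329, 0.2]
tcp_rot: [-0.009, 0.714, -0.699, 0.034]
contact_force: [0.3, 0.4, 0.1]
opening: 0.704
```

Run:
```python
from h import *
plan(.641,.1235,.1,3.2)
s=bot.observe(); P=cam("wrist",s); im=bot.grab_frame("wrist")[:,:,::-1]; cv2.imwrite("pics/w6.png",im)
h=cv2.cvtColor(im,cv2.COLOR_BGR2HSV)
uv=proj(P,(.641,.1235,.07))[0]; print(uv.round())
for t in(115,140,160):
    m=blob((h[...,1]>t)&(h[...,2]>50),uv,50)
    if m is not None: print(t,np.argwhere(m).mean(0)[::-1].round(),rect(P,m,.07))
```

```text
t 18.23 pos [0.638  0.1329 0.2   ] yaw 3.5 open 0.704 F [0.3 0.4 0.1] tilt [ 0.034  0.022 -0.999]
  turn 0.006 then shift(after turn) [ 1.1 99.8 11.5] | len 101
[329. 197.]
115 [300. 208.] [ 6.35000e-01  1.59000e-01  1.67359e+02  1.11327e+02 -8.94950e+01]
140 [329. 196.] [  0.64    0.124 100.393  39.79    3.138]
160 [329. 196.] [  0.64    0.123 100.34   38.135   3.187]
```

>>> servo_tool --pt "1 20 11 0" --pt "0 40 0 0" --pt "0 35 0 0" --pt "0 10 0 0" --pt "0 0 0 0" --pt "0 0 0 0"

```text
t: 19.02
ee_pos: [0.6393, 0.1316, 0.0968]
tcp_rot: [-0.011, 0.714, -0.699, 0.04]
contact_force: [0.8, -0.8, 0.1]
opening: 0.705
```

```bash
python3 -c "
from h import *
plan(.6405,.1235,.068,3.2)"
```

```text
t 19.02 pos [0.6393 0.1316 0.0968] yaw 4.1 open 0.705 F [ 0.8 -0.8  0.1] tilt [ 0.04   0.023 -0.999]
  turn 0.016 then shift(after turn) [ 0.4 28.6  8.7] | len 30
```

>>> servo_tool --pt "0 0 9 0.016" --pt "0 0 0 0" --pt "0 10 0 0" --pt "0 12 0 0" --pt "0 6 0 0" --pt "0 0 0 0" --pt "0 0 0 0"

```text
t: 19.9
ee_pos: [0.6422, 0.1225, 0.0688]
tcp_rot: [-0.004, 0.714, -0.699, 0.035]
contact_force: [-0.3, 0.6, -0.2]
opening: 0.705
```

```bash
python3 -c "
from h import *
plan(.6405,.1235,.068,3.2)"
```

```text
t 19.90 pos [0.6422 0.1225 0.0688] yaw 3.1 open 0.705 F [-0.3  0.6 -0.2] tilt [ 0.043  0.023 -0.999]
  turn -0.002 then shift(after turn) [ 1.7  0.7 -1.1] | len 2
```

>>> servo_tool --pt "2 1 -1 0" --pt "0 0 0 0" --pt "0 0 0 0" --pt "0 0 0 0" --pt "0 0 0 0" --pt "0 0 0 0" --pt "0 0 0 0" --hand 20

```text
t: 20.78
ee_pos: [0.6403, 0.1236, 0.0683]
tcp_rot: [-0.004, 0.714, -0.699, 0.035]
contact_force: [1.1, 0.3, -0.6]
opening: 0.46
```

>>> servo_tool --pt "0 -15 0 0" --pt "0 -30 0 0" --pt "0 -40 0 0" --pt "0 -40 0 0" --pt "0 -15 0 0" --pt "0 0 0 0"

```text
t: 21.52
ee_pos: [0.6339, 0.1202, 0.2159]
tcp_rot: [-0.003, 0.714, -0.699, 0.036]
contact_force: [0.9, 0.3, -0.5]
opening: 0.458
```

```bash
python3 -c "
from h import *
plan(.453,-.3075,.2,8.2)"
```

```text
t 21.52 pos [0.6339 0.1202 0.2159] yaw 3.1 open 0.458 F [ 0.9  0.3 -0.5] tilt [ 0.046  0.023 -0.999]
  turn -0.089 then shift(after turn) [240.6  -2.4 397.5] | len 465
```

>>> servo_tool --pt "0 0 0 -0.089" --pt "30 0 50 0" --pt "30 0 50 0" --pt "30 0 50 0" --pt "30 0 50 0" --pt "30 0 50 0" --pt "30 0 50 0" --pt "30 0 50 0"

```text
t: 22.52
ee_pos: [0.4696, -0.2619, 0.1855]
tcp_rot: [-0.045, 0.715, -0.695, 0.065]
contact_force: [1.1, 0.1, -0.4]
opening: 0.459
```

>>> servo_tool --pt "30 0 48 0" --pt "0 0 0 0" --pt "0 0 0 0"

```text
t: 22.9
ee_pos: [0.443, -0.3172, 0.178]
tcp_rot: [-0.044, 0.717, -0.693, 0.06]
contact_force: [-0.0, -0.2, -0.2]
opening: 0.461
```

```bash
python3 -c "
from h import *
plan(.453,-.3075,.08,8.2)"
```

```text
t 22.90 pos [ 0.443  -0.3172  0.178 ] yaw 8.5 open 0.461 F [-0.  -0.2 -0.2] tilt [ 0.02   0.036 -0.999]
  turn 0.004 then shift(after turn) [-8.8 98.5 -4.9] | len 99
```

>>> servo_tool --pt "-9 20 -5 0" --pt "0 40 0 0" --pt "0 35 0 0" --pt "0 5 0 0" --pt "0 0 0 0" --pt "0 0 0 0"

```text
t: 23.65
ee_pos: [0.457, -0.3001, 0.0766]
tcp_rot: [-0.047, 0.717, -0.692, 0.064]
contact_force: [-1.0, 0.6, -0.7]
opening: 0.456
```

```bash
python3 -c "
from h import *
plan(.453,-.3075,.038,8.2)"
```

```text
t 23.65 pos [ 0.457  -0.3001  0.0766] yaw 9.0 open 0.456 F [-1.   0.6 -0.7] tilt [ 0.02   0.037 -0.999]
  turn 0.014 then shift(after turn) [ 6.  38.2  8. ] | len 40
```

>>> servo_tool --pt "6 0 8 0.014" --pt "0 15 0 0" --pt "0 15 0 0" --pt "0 7 0 0" --pt "0 0 0 0" --pt "0 0 0 0"

```text
t: 24.4
ee_pos: [0.4533, -0.3092, 0.0381]
tcp_rot: [-0.041, 0.717, -0.693, 0.059]
contact_force: [-0.8, 0.2, -0.9]
opening: 0.457
```

```bash
python3 -c "
from h import *
plan(.453,-.3075,.0303,8.2)"
```

```text
t 24.40 pos [ 0.4533 -0.3092  0.0381] yaw 8.1 open 0.457 F [-0.8  0.2 -0.9] tilt [ 0.022  0.035 -0.999]
  turn -0.002 then shift(after turn) [ 0.3  7.9 -1.4] | len 8
```

>>> servo_tool --pt "0 3 -1 0" --pt "0 2 0 0" --pt "0 1 0 0" --pt "0 0 0 0"

```text
t: 24.9
ee_pos: [0.4537, -0.308, 0.0325]
tcp_rot: [-0.041, 0.717, -0.694, 0.059]
contact_force: [0.6, -0.7, -0.9]
opening: 0.456
```

>>> servo_tool --pt "0 1 0 0" --pt "0 1 0 0" --pt "0 0 0 0"

```text
t: 25.28
ee_pos: [0.4539, -0.3081, 0.0305]
tcp_rot: [-0.041, 0.716, -0.694, 0.059]
contact_force: [-0.4, 0.6, -0.1]
opening: 0.457
```

>>> servo_tool --pt "0 1 0 0" --pt "0 0 0 0"

```text
t: 25.52
ee_pos: [0.4539, -0.3082, 0.0302]
tcp_rot: [-0.041, 0.716, -0.694, 0.059]
contact_force: [-0.1, 0.4, 1.7]
opening: 0.46
```

>>> servo_tool --pt "0 0 0 0" --pt "0 0 0 0" --pt "0 0 0 0" --pt "0 0 0 0" --pt "0 -30 0 0" --pt "0 -40 0 0" --pt "0 -50 0 0" --pt "0 -40 0 0" --hand 60

```text
t: 26.52
ee_pos: [0.4486, -0.3123, 0.1904]
tcp_rot: [-0.043, 0.719, -0.692, 0.057]
contact_force: [-0.2, -0.1, 0.3]
opening: 0.706
```

Run:
```python
from h import *
plan(.649,-.2475,.19,1)
im=bot.grab_frame("wrist")[:,:,::-1]; cv2.imwrite("pics/w7.png",im)
```

```text
t 26.52 pos [ 0.4486 -0.3123  0.1904] yaw 8.1 open 0.706 F [-0.2 -0.1  0.3] tilt [ 0.017  0.04  -0.999]
  turn 0.124 then shift(after turn) [-201.5    6.4  -61.1] | len 211
```

View pics/w7.png

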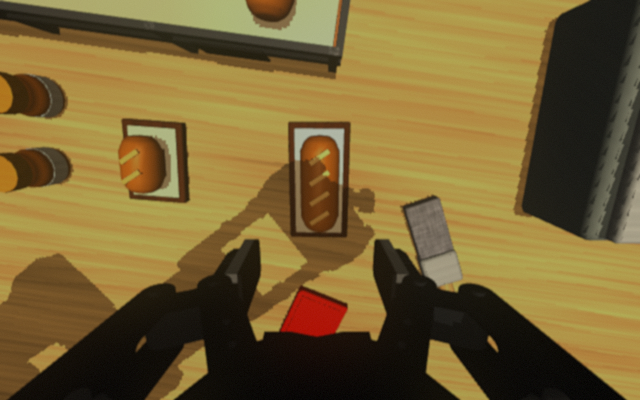

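The medium roll is centred and aligned: roll at (320,184), board at (320,179). Last is the long roll.

>>> servo_tool --pt "0 0 0 0.124" --pt "-50 0 -15 0" --pt "-50 0 -15 0" --pt "-50 0 -15 0" --pt "-50 0 -15 0" --pt "0 0 0 0" --pt "0 0 0 0"

```text
t: 27.45
ee_pos: [0.6546, -0.2506, 0.2025]
tcp_rot: [0.005, 0.718, -0.696, 0.013]
contact_force: [0.6, -0.2, -1.1]
opening: 0.704
```

Run:
```python
from h import *
plan(.649,-.2475,.1,1)
s=bot.observe(); P=cam("wrist",s); im=bot.grab_frame("wrist")[:,:,::-1]; cv2.imwrite("pics/w8.png",im)
h=cv2.cvtColor(im,cv2.COLOR_BGR2HSV)
uv=proj(P,(.649,-.2475,.07))[0]; print(uv.round())
for t in(115,140,160):
    m=blob((h[...,1]>t)&(h[...,2]>50),uv,50)
    if m is not None: print(t,np.argwhere(m).mean(0)[::-1].round(),rect(P,m,.07))
```

```text
t 27.45 pos [ 0.6546 -0.2506  0.2025] yaw 0.6 open 0.704 F [ 0.6 -0.2 -1.1] tilt [ 0.024  0.031 -0.999]
  turn -0.007 then shift(after turn) [ 8.100e+00  1.024e+02 -1.000e-01] | len 103
[317. 203.]
115 [302. 206.] [ 6.48000e-01 -1.28000e-01  3.47110e+02  1.31978e+02 -8.95700e+01]
140 [322. 204.] [  0.649  -0.245 130.921 111.433   0.546]
160 [317. 205.] [  0.645  -0.242 121.958  89.824   1.599]
```

View pics/w8.png

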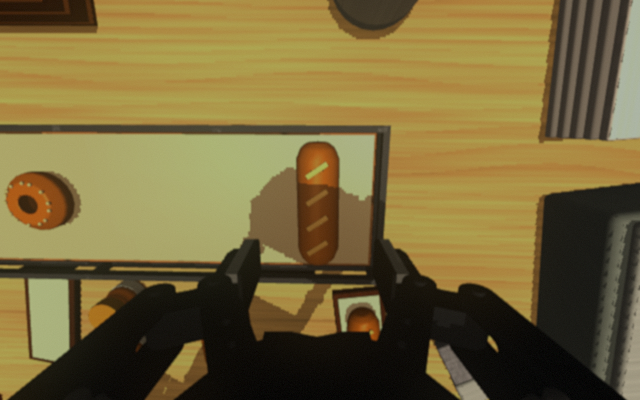

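The long roll is centred at (317,204) and the inside of the end rail is at about column 378, roughly 55 mm away, which clears the finger's ~44 mm. Descending.

>>> servo_tool --pt "8 20 3 0" --pt "0 40 0 0" --pt "0 35 0 0" --pt "0 8 0 0" --pt "0 0 0 0" --pt "0 0 0 0" --hand 58

```text
t: 28.25
ee_pos: [0.6456, -0.2554, 0.1026]
tcp_rot: [0.009, 0.717, -0.697, 0.012]
contact_force: [0.4, -0.3, 0.4]
opening: 0.681
```

```bash
python3 -c "
from h import *
plan(.649,-.2475,.068,1)
P=cam('wrist',bot.observe())"
```

```text
t 28.25 pos [ 0.6456 -0.2554  0.1026] yaw 0.2 open 0.681 F [ 0.4 -0.3  0.4] tilt [ 0.03   0.027 -0.999]
  turn -0.014 then shift(after turn) [-2.5 34.9 -6.9] | len 36
```

>>> servo_tool --pt "-3 0 -7 -0.014" --pt "0 0 0 0" --pt "0 12 0 0" --pt "0 14 0 0" --pt "0 7 0 0" --pt "0 0 0 0" --pt "0 0 0 0"

```text
t: 29.12
ee_pos: [0.6507, -0.2472, 0.0694]
tcp_rot: [0.005, 0.716, -0.698, 0.018]
contact_force: [0.1, 0.7, -0.2]
opening: 0.675
```

```bash
python3 -c "
from h import *
plan(.649,-.2475,.068,1)"
```

```text
t 29.12 pos [ 0.6507 -0.2472  0.0694] yaw 1.1 open 0.675 F [ 0.1  0.7 -0.2] tilt [ 0.032  0.026 -0.999]
  turn 0.002 then shift(after turn) [1.7 1.4 0.3] | len 2
```

>>> servo_tool --pt "2 1 0 0" --pt "0 0 0 0" --pt "0 0 0 0" --pt "0 0 0 0" --pt "0 0 0 0" --pt "0 0 0 0" --pt "0 0 0 0" --hand 20 --force 35

```text
t: 30.0
ee_pos: [0.6487, -0.2475, 0.069]
tcp_rot: [0.005, 0.716, -0.698, 0.019]
contact_force: [-0.6, -0.0, -0.7]
opening: 0.457
```

>>> servo_tool --pt "0 -15 0 0" --pt "0 -30 0 0" --pt "0 -40 0 0" --pt "0 -40 0 0" --pt "0 -15 0 0" --pt "0 0 0 0"

```text
t: 30.75
ee_pos: [0.6439, -0.2512, 0.2167]
tcp_rot: [0.005, 0.715, -0.698, 0.019]
contact_force: [-0.6, 0.5, -1.6]
opening: 0.456
```

```bash
python3 -c "
from h import *
plan(.462,.115,.2,-11.5)"
```

```text
t 30.75 pos [ 0.6439 -0.2512  0.2167] yaw 1.1 open 0.456 F [-0.6  0.5 -1.6] tilt [ 0.035  0.024 -0.999]
  turn 0.220 then shift(after turn) [ 251.7   19.2 -322.2] | len 409
```

>>> servo_tool --pt "0 0 0 0.11" --pt "0 0 0 0.11" --pt "36 0 -46 0" --pt "36 0 -46 0" --pt "36 0 -46 0" --pt "36 0 -46 0" --pt "36 0 -46 0" --pt "36 0 -46 0"

```text
t: 31.75
ee_pos: [0.4802, 0.0707, 0.2053]
tcp_rot: [0.079, 0.715, -0.691, -0.073]
contact_force: [0.2, 0.9, -0.4]
opening: 0.457
```

>>> servo_tool --pt "35 0 -46 0" --pt "0 0 0 0" --pt "0 0 0 0"

```text
t: 32.12
ee_pos: [0.4506, 0.1275, 0.203]
tcp_rot: [0.074, 0.715, -0.692, -0.074]
contact_force: [0.8, 0.2, -0.3]
opening: 0.457
```

```bash
python3 -c "
from h import *
plan(.462,.115,.1,-11.5)"
```

```text
t 32.12 pos [0.4506 0.1275 0.203 ] yaw -12.0 open 0.457 F [ 0.8  0.2 -0.3] tilt [ 0.004  0.032 -0.999]
  turn -0.009 then shift(after turn) [-14.  102.6  13.3] | len 104
```

>>> servo_tool --pt "-14 10 13 -0.009" --pt "0 40 0 0" --pt "0 35 0 0" --pt "0 15 0 0" --pt "0 0 0 0" --pt "0 0 0 0"

```text
t: 32.88
ee_pos: [0.4649, 0.1076, 0.0969]
tcp_rot: [0.074, 0.714, -0.692, -0.075]
contact_force: [-0.6, 0.2, 0.4]
opening: 0.451
```

```bash
python3 -c "
from h import *
plan(.462,.115,.045,-11.5)"
```

```text
t 32.88 pos [0.4649 0.1076 0.0969] yaw -12.1 open 0.451 F [-0.6  0.2  0.4] tilt [ 0.001  0.031 -1.   ]
  turn -0.010 then shift(after turn) [ 4.1 52.1 -5.1] | len 53
```

>>> servo_tool --pt "4 0 -6 -0.01" --pt "0 20 0 0" --pt "0 20 0 0" --pt "0 12 0 0" --pt "0 0 0 0" --pt "0 0 0 0"

```text
t: 33.62
ee_pos: [0.4653, 0.1173, 0.0481]
tcp_rot: [0.073, 0.715, -0.692, -0.068]
contact_force: [0.1, 0.7, -0.3]
opening: 0.454
```

```bash
python3 -c "
from h import *
plan(.462,.115,.031,-11.5)"
```

```text
t 33.62 pos [0.4653 0.1173 0.0481] yaw -11.4 open 0.454 F [ 0.1  0.7 -0.3] tilt [ 0.011  0.032 -0.999]
  turn 0.002 then shift(after turn) [ 2.8 17.   3.5] | len 18
```

>>> servo_tool --pt "3 5 3 0" --pt "0 5 0 0" --pt "0 3 0 0" --pt "0 1 0 0" --pt "0 0 0 0"

```text
t: 34.25
ee_pos: [0.4624, 0.1152, 0.0341]
tcp_rot: [0.074, 0.715, -0.692, -0.067]
contact_force: [0.5, 0.4, -0.9]
opening: 0.45
```

>>> servo_tool --pt "0 1 0 0" --pt "0 1 0 0" --pt "0 0 0 0"

```text
t: 34.62
ee_pos: [0.4625, 0.1153, 0.0321]
tcp_rot: [0.074, 0.715, -0.692, -0.067]
contact_force: [0.0, 0.1, -0.9]
opening: 0.458
```

>>> servo_tool --pt "0 1 0 0" --pt "0 0 0 0" --pt "0 1 0 0" --pt "0 0 0 0"

```text
t: 35.12
ee_pos: [0.4624, 0.1155, 0.031]
tcp_rot: [0.074, 0.715, -0.692, -0.067]
contact_force: [-0.7, -0.5, 3.8]
opening: 0.453
```

>>> servo_tool --pt "0 0 0 0" --pt "0 0 0 0" --pt "0 0 0 0" --pt "0 0 0 0" --pt "0 -30 0 0" --pt "0 -40 0 0" --pt "0 -50 0 0" --pt "0 -40 0 0" --hand 58

```text
t: 36.12
ee_pos: [0.4585, 0.11, 0.1918]
tcp_rot: [0.071, 0.715, -0.692, -0.07]
contact_force: [0.6, 0.2, -1.1]
opening: 0.68
```

>>> servo_tool --pt "0 -40 0 0" --pt "0 -30 0 0" --pt "0 0 0 0" --pt "0 0 0 0"

```text
t: 36.62
ee_pos: [0.4584, 0.1078, 0.2663]
tcp_rot: [0.073, 0.715, -0.692, -0.068]
contact_force: [0.1, -0.5, -0.8]
opening: 0.674
```

Run:
```python
from h import *
plan(.46,.115,.2)
P=cam("wrist",bot.observe())
im=bot.grab_frame("wrist")[:,:,::-1]; cv2.imwrite("pics/w9.png",im)
T=bot.grab_frame("top")[:,:,::-1]; cv2.imwrite("pics/top9.png",cv2.resize(T[80:280,200:500],None,fx=2.5,fy=2.5))
S=bot.grab_frame("scene")[:,:,::-1]; cv2.imwrite("pics/sc9.png",S)
```

```text
t 36.62 pos [0.4584 0.1078 0.2663] yaw -11.4 open 0.674 F [ 0.1 -0.5 -0.8] tilt [ 0.01   0.031 -0.999]
  turn -0.000 then shift(after turn) [ 0.1 66.6 -5.2] | len 67
```

View pics/w9.png

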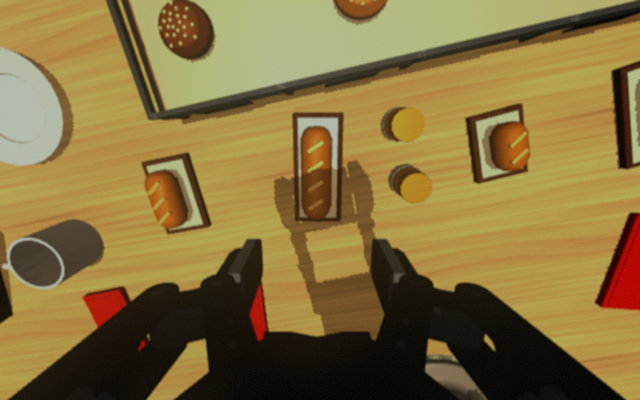

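View pics/sc9.png

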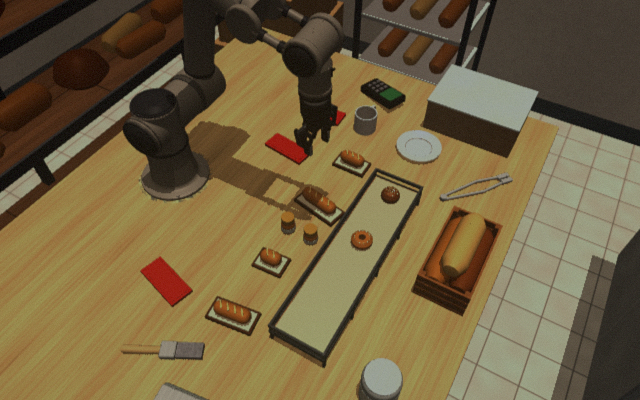

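All four rolls are on their boards: long at (316,172) on a board centred at (318,166) in the wrist view. The bagel and bun are untouched and the gripper is clear, so I'm handing in.

```bash
python3 -c "
from workcell import bot
print(bot.job_done())"
```

```text
the job is handed in; nothing more can be done
None
```

All four finger rolls are on their matching boards, flat side down, and the job is handed in at about 37 s. I placed them shortest to longest, lifting each over the rail and lowering it slowly before letting go. The highest contact force I read was about 4 N.

- **Placing:** wrist views after each placing showed every roll lengthwise along its board. Each looked centred to within a few millimetres, allowing for parallax. I judged this from the pictures and did not measure the final offsets.
- **Surroundings:** the last scene picture shows the bagel and bun still on the rack, the jars standing, and the gripper clear of everything.
- **Disagreements:** the tool tilted by up to about 3° during the moves, so two rolls were lowered slightly pitched. They look flat on their boards in the pictures. Colour outlines of the rolls sometimes merged with the rack or rail; I used only outlines that matched the given sizes, or the roll's position in the picture.

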